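# Set out fittings and their tools

## Task

Set out the fittings with the tool each one needs: put the loose dowel in the long narrow tray, the corner bracket upright in the large square tray and the cam lock flat in the small tray, each about in the middle. Lay the hex key flat on the panel behind the large square tray (the side away from the robot), parallel to the tray's back edge with the middle of its long arm opposite the tray's middle, a clear gap of about 30 mm, and its short arm pointing away from the tray; lay the screwdriver flat in front of the small tray (the robot's side), parallel to its front edge with the middle of its length opposite the tray's middle, a gap of about 30 mm, and its handle to the robot's left, and leave the tape measure and the mallet where they are.

Things in the scene. Friction and masses are not known exactly. Their poses are not given: they have to be found in the camera images.
- tray_long: Long narrow grey open-topped tray, fixed, outside 38 (x) x 84 (y) mm, 10 mm high; walls and floor 3 mm thick. Origin: centre of its underside, on the white panel, whose top is 16 mm above the work surface (z = 0.016). x axis roughly away from the robot (within 0.2 rad), y to the robot's left, z up. The trays stand in a left-right row in any order, about 155 mm apart.
- tray_square: Large square grey open-topped tray, fixed, outside 68 x 68 mm, 10 mm high; walls and floor 3 mm thick. Origin: centre of its underside, on the white panel, whose top is 16 mm above the work surface (z = 0.016). x axis roughly away from the robot (within 0.2 rad), y to the robot's left, z up. The trays stand in a left-right row in any order, about 155 mm apart.
- tray_small: Small square grey open-topped tray, fixed, outside 46 x 46 mm, 10 mm high; walls and floor 3 mm thick. Origin: centre of its underside, on the white panel, whose top is 16 mm above the work surface (z = 0.016). x axis roughly away from the robot (within 0.2 rad), y to the robot's left, z up. The trays stand in a left-right row in any order, about 155 mm apart.
- dowel: The one loose beech dowel, a round pin 12 mm in diameter, 60 mm long, lying on the panel; it can roll. Origin: its middle, on its axis (6 mm above what it lies on); x along its length. (Five more stand upright, fixed in the panel's far edge, 22 mm proud: leave them.)
- cam_lock: Zinc cam lock: flat cylinder 25 mm in diameter, 14 mm high, cross slot on top. Origin: centre of its underside; z up. 0.03 kg.
- bracket: Zinc corner bracket on its foot: foot 40 (x) x 34 (y) x 4 mm; wall 4 mm thick, 40 mm high at the -x end; two side cheeks, outer faces at y = +-17 mm, stepped, from the wall to x = +14 mm (up to height 13), +8 (to 22), +2 (to 31), -4 (to 40). Grasp from above across the cheeks (along y, 34 mm) near x = -8 mm. Origin: centre of the foot's underside; z up. Start yaw within 0.7 rad. 0.09 kg.
- hex_key: Dark steel hex key lying flat, bar 8 mm thick. Long arm 120 mm along x (-60 to +60 mm); short arm at the +x end, reaching to y = +36 mm. Origin: middle of the long arm, on the underside; z up. 0.07 kg. At the start its y axis points roughly away from the robot (within 0.5 rad).
- screwdriver: Red-handled screwdriver lying flat, 160 mm along x: handle 26 mm square, rounded, x = -80 to +5 mm, then steel shaft (axis 13 mm up) with bit clip to the bit end at +80. Does not roll; balances near x = -20 mm. Origin: middle of the whole length, level with the handle's underside; z up. 0.09 kg. At the start x points roughly to the robot's right (within 0.5 rad).
- tape_measure: Bystander: black tape measure lying flat, 66 x 62 x 34 mm high. Origin: centre of its underside. It and the five things to move share six places, three left and three right of the trays, about 115 mm apart.
- mallet: Bystander: rubber mallet lying beyond the trays; head 85 (x) x 56 (y) x 56 mm high, wooden handle 24 mm thick reaching 230 mm to +y. Origin: underside of the head's centre.

How it is judged:
By the outcome, as a careful person would: the job done as asked, in the order asked, and still so for the second after the job is handed in, with the robot touching nothing.
It also fails if it takes over 106 s, if anything falls off the work surface, if the arm or the gripper's body presses on something with over 40 N, if the wrist force passes 120 N, or if a joint passes its speed limit or range.

## Robot

A 6-joint arm with a two-finger parallel gripper is mounted at the origin on the work surface. World frame = base frame: x ahead of the robot, y to its left, z up, the work surface at z = 0. Lengths are in m, angles in degrees, forces in N, time in s.
With the tool pointing down it reaches from about 0.4 to 0.925 m from the base axis. Payload 12.5 kg.
Tool frame: the origin (TCP) lies midway between the tips of the shut fingers; the grasp point (between the pads) lies 19 mm behind it; z points along the fingers, y is the line along which they close (so a half turn about z gives the same grasp; the last joint's range is limited). The gripper opens to 95 mm and grips with 3 to 60 N. Pads are 20 mm wide; open, the fingers measure 119 mm over their backs; the gripper's body (75 mm by 180 mm) begins 59 mm behind the grasp point.
Start: joints at [65.684, 28.126, 89.318, -0, 62.55, -6.05], TCP at [0.196, 0.594, 0.215] pointing down, gripper open.
Joint ranges: [-177.58, 177.58], [-47.91, 125.51], [2.72, 160], [-65.01, 245.01], [3.68, 167.84], [-153.87, 153.87]. Speed limits (degrees/s): [127.2, 127.2, 159.86, 180, 180, 180].

## Interface

Orientations are given as a 3x3 rotation matrix whose columns are the frame's x, y, z axes.
In Python, from rig import manip gives the robot as it stands. Calls block until the motion is done:
- manip.move_ptp(position, orientation): joint-space move of the TCP to a pose.
- manip.movel(position, max_speed=0.15, attitude=None): straight line of the TCP; attitude=None keeps the orientation; max_speed is the mean speed in m/s.
- manip.set_joints(angles): joint-space move.
- manip.let_go() and manip.clamp(f_grip=None): open the fingers fully, or close them until they stop; f_grip is the grip in N (None keeps the last).
- manip.wait(seconds).
- manip.ik(position, orientation): joint angles nearest the present ones, or None.
- manip.observe(): the state.
- manip.read_camera(name): name is "scene" or "top"; returns a dict with "image" (384x512x3 uint8, red, green, blue), "range_z" (384x512 float32, m along the optical axis (not along the pixel's ray), 0 where there is no reading), "intrinsics" (3x3 intrinsics, pixels), "pose" (4x4, takes a point from camera to world coordinates). Camera axes: x right, y down, z forward; pixel columns grow to the right and rows downward; lengths in m; the calibration is good to about 2 mm. A picture is of the moment at which its call begins.
A pose or a line that the arm cannot do raises manip.MotionError and nothing moves.
- manip.close_job(): hands the job in; it is judged then, once.
Trained networks look in a picture, given as the dict that the camera call returned (one of the last four; its "shot" number tells which), for a name from the list of things; names that differ only in an ending like _2 or _b are one class to them, and where a whole thing is asked for, a point or a joint stands for the part that bears it (a point fixed in the world has none). Each returns a list of dicts, best first, with "p" (0 to 1); they miss things now and then, are a little off and sometimes report something else, mostly with a low value. They report only what shows in the picture. A call takes as long as a camera call.
- manip.recognise(picture, label): "xy" ([column, row] in pixels, amid what is visible of it).
- manip.cut_out(picture, label): "pixels" (384x512 bool, what is visible of it) and "xy" ([column, row] in pixels, amid what is visible of it).
The state is a dict: "t": time; "qpos": joint angles; "qd": joint speeds; "effort": joint torques, N m; "ee_pos": TCP position; "orientation": TCP orientation; "force": force on the tool from outside, world axes, zero at the start; "wrist_torque": the same for the moment, N m; "finger_gap": finger opening in m; "grip_force": force on a finger pad.
Only numpy, scipy, OpenCV 4.12 (cv2) and the standard library are available. Lean on these libraries where they do the work, as an engineer would, in place of code of your own. Each camera call takes 0.05 s, during which the arm holds its last target. There are 200 camera calls.

## Working session

There is one attempt and no reset: what is moved stays moved. The work goes in short steps, each a Python script; the robot and the scene stay as the last script left them, time stands still between calls to the robot, and variables do not carry over. Pictures are saved under pics/ and viewed, at most 14 in all, crops included, and the job is handed in when it is done.

```bash
ls; mkdir -p pics; python3 - <<'E'
from rig import manip
import cv2,numpy as np,pickle
s=manip.observe();print(s['t'],s['ee_pos'],s['orientation'])
for n in['top','scene']:
    p=manip.read_camera(n); cv2.imwrite(f'pics/{n}0.png',cv2.resize(p['image'][:,:,::-1],(800,600)))
    print(n,p['pose'].round(3).tolist(),p['intrinsics'].tolist())
    pickle.dump(p,open(f'{n}0.pkl','wb'))
E
```

```text
pics
0.0 [0.19577265 0.59327554 0.21405706] [[-9.49595215e-01  3.13478410e-01 -4.62769556e-04]
 [ 3.13478730e-01  9.49594665e-01 -1.02887479e-03]
 [ 1.16913470e-04 -1.12208299e-03 -9.99999364e-01]]
top [[-0.003, -0.994, 0.111, 0.473], [-1.0, 0.004, 0.008, -0.007], [-0.009, -0.111, -0.994, 0.994], [0.0, 0.0, 0.0, 1.0]] [[390.275237131021, 0.0, 257.1522448337453], [0.0, 390.275237131021, 186.5894752423844], [0.0, 0.0, 1.0]]
scene [[0.485, 0.478, -0.732, 1.452], [0.874, -0.272, 0.402, -0.479], [-0.007, -0.835, -0.55, 0.689], [0.0, 0.0, 0.0, 1.0]] [[463.59623353566104, 0.0, 253.61270302421386], [0.0, 463.59623353566104, 196.6806141874533], [0.0, 0.0, 1.0]]
```

View pics/top0.png

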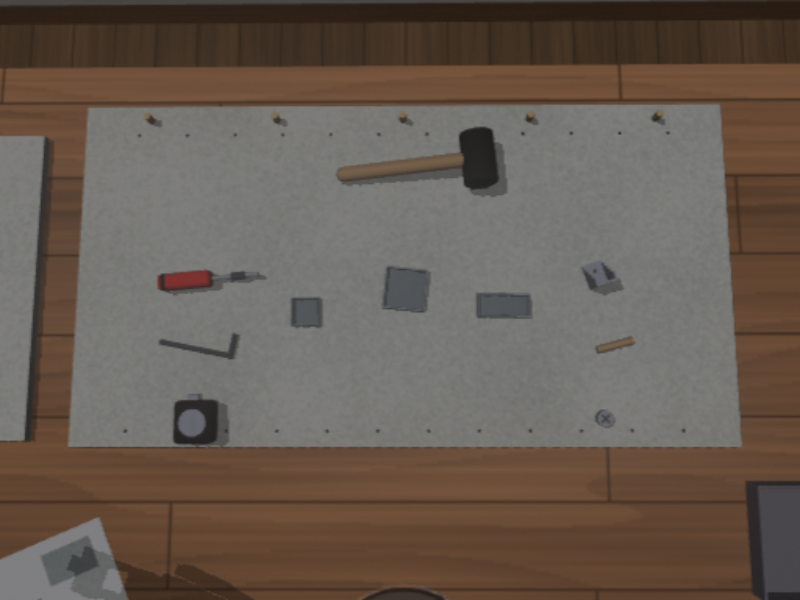

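View pics/scene0.png

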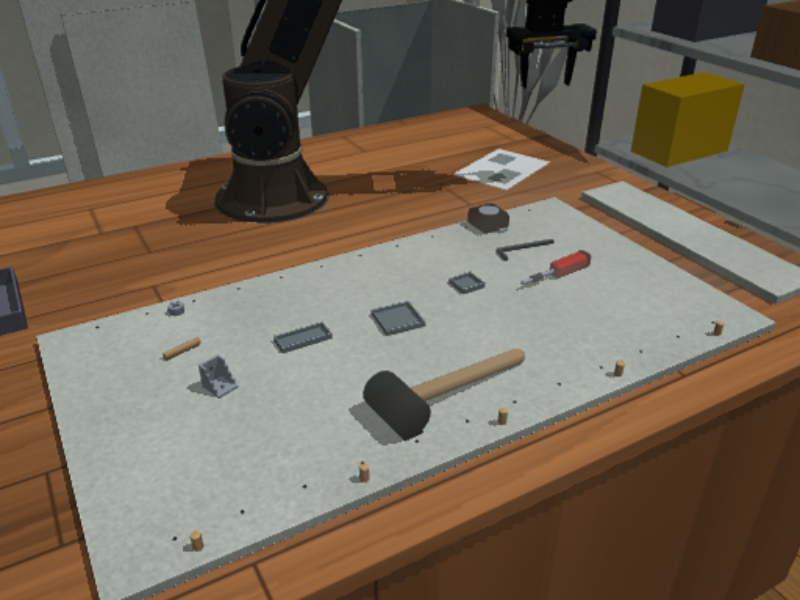

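```bash
cat > fit.py <<'E'
import cv2,numpy as np
from scipy.optimize import minimize
from scipy.spatial.transform import Rotation as R
def box(x0,x1,y0,y1,z0,z1):
    return np.array([[x,y,z] for x in(x0,x1) for y in(y0,y1) for z in(z0,z1)])/1000.
def cyl(r,z0,z1):
    a=np.linspace(0,2*np.pi,24,endpoint=False)
    return np.array([[r*np.cos(t),r*np.sin(t),z] for t in a for z in(z0,z1)])/1000.
def bar(r,x0,x1,zc):
    c=cyl(r,x0,x1); return c[:,[2,0,1]]+[0,0,zc/1000]
P=.016
M=dict(tray_long=[box(-19,19,-42,42,0,10)],tray_square=[box(-34,34,-34,34,0,10)],tray_small=[box(-23,23,-23,23,0,10)],
 dowel=[bar(6,-30,30,6)],cam_lock=[cyl(12.5,0,14)],
 bracket=[box(-20,20,-17,17,0,4),box(-20,-16,-17,17,0,40)]+[box(-20,x,s,s+4,0,h) for s in(-17,13) for x,h in((14,13),(8,22),(2,31),(-4,40))],
 hex_key=[box(-60,60,-4,4,0,8),box(52,60,-4,36,0,8)],
 screwdriver=[box(-80,5,-13,13,3,23),box(-80,5,-10,10,0,26),bar(4,0,80,13)],
 tape_measure=[box(-33,33,-31,31,0,34)])
S=8
def render(parts,pose,pic,z):
    x,y,a=pose; W=np.linalg.inv(pic['pose']); K=pic['intrinsics']
    im=np.zeros((384*S,512*S),np.uint8)
    T=R.from_euler('z',a).as_matrix()
    for p in parts:
        c=(p@T.T+[x,y,z])@W[:3,:3].T+W[:3,3]; u=c@K.T; u=(u[:,:2]/u[:,2:]+.5)*S
        cv2.fillConvexPoly(im,cv2.convexHull(u.round().astype(np.int32)),255)
    return im
def fit(name,pic,mask,guess,z=P):
    r,c=np.where(mask); r0,r1,c0,c1=max(r.min()-8,0),r.max()+9,max(c.min()-8,0),c.max()+9
    m=mask[r0:r1,c0:c1].astype(float)
    def cost(v):
        im=render(M[name],v*[.01,.01,.1],pic,z)[r0*S:r1*S,c0*S:c1*S]
        return np.abs(cv2.resize(im,(m.shape[1],m.shape[0]),interpolation=cv2.INTER_AREA)/255.-m).sum()/m.sum()
    best=None
    for da in ((0,) if name=='cam_lock' else (-.3,0,.3)):
        v=np.array(guess)/[.01,.01,.1]+[0,0,da*10]
        o=minimize(cost,v,method='Nelder-Mead',options=dict(initial_simplex=v+np.vstack([[0]*3,np.eye(3)*[1,1,2]]),xatol=.01,fatol=1e-4))
        if best is None or o.fun<best.fun: best=o
    return best.x*[.01,.01,.1],best.fun
def guess(pic,mask,z=P+.008):
    r,c=np.where(mask); d=np.linalg.inv(pic['intrinsics'])@[c.mean(),r.mean(),1]
    d=pic['pose'][:3,:3]@d; o=pic['pose'][:3,3]; return (o+d*(z-o[2])/d[2])[:2]
A0=dict(dowel=-np.pi/2,hex_key=-np.pi/2,screwdriver=-np.pi/2)
def locate(manip,pic,name,z=P,near=None):
    L=manip.cut_out(pic,name)
    L=[l for l in L if l['pixels'].sum()>20]
    if near is not None: L=[l for l in L if np.linalg.norm(guess(pic,l['pixels'])-near)<.04]
    if not L: return None
    g=guess(pic,L[0]['pixels']); v,f=fit(name,pic,L[0]['pixels'],[*g,A0.get(name,0)],z)
    return v,f,L[0]['p'],len(L)
E
cat > run1.py <<'E'
from rig import manip
from fit import *
import json
res={}
for cam in('top','scene'):
    pic=manip.read_camera(cam); ov=pic['image'][:,:,::-1].copy(); ov=cv2.resize(ov,None,fx=2,fy=2)
    for n in M:
        r=locate(manip,pic,n)
        if r is None: print(cam,n,None); continue
        v,f,p,k=r; print(cam,n,(v[:2]*1000).round(1),np.degrees(v[2]).round(1),'cost %.2f p %.2f n %d'%(f,p,k)); res[cam+n]=list(v)
        im=cv2.resize(render(M[n],v,pic,P),(1024,768)); cs,_=cv2.findContours((im>127).astype(np.uint8),0,1); cv2.drawContours(ov,cs,-1,(0,255,0),1)
    cv2.imwrite(f'pics/ov_{cam}.png',ov[230:620,180:860] if cam=='top' else ov[240:640,180:800])
json.dump(res,open('res.json','w')); print(manip.observe()['t'])
E
python3 run1.py
```

```text
top tray_long [ 560.9 -159.9] -0.7 cost 0.05 p 0.67 n 1
top tray_square [587.8  -3.3] -6.3 cost 0.06 p 0.57 n 2
top tray_small [551.5 156.9] 0.7 cost 0.03 p 0.64 n 2
top dowel None
top cam_lock None
top bracket [ 609.7 -311.6] 17.4 cost 0.07 p 0.76 n 1
top hex_key [492.5 330. ] -101.1 cost 0.19 p 0.61 n 2
top screwdriver [605.  308.5] -84.8 cost 0.17 p 0.69 n 1
top tape_measure [382.  320.7] -4.2 cost 0.18 p 0.92 n 1
scene tray_long [ 562.6 -162.3] 0.2 cost 0.10 p 0.73 n 1
scene tray_square [588.1  -5.7] -6.2 cost 0.07 p 0.83 n 1
scene tray_small [553.5 155.2] 0.1 cost 0.07 p 0.69 n 1
scene dowel [ 499.2 -338. ] -75.6 cost 0.20 p 0.53 n 1
scene cam_lock [ 382.7 -316. ] 0.1 cost 0.34 p 0.64 n 1
scene bracket [ 611.3 -312.3] 18.7 cost 0.06 p 0.92 n 2
scene hex_key [492.9 329.1] -100.9 cost 0.21 p 0.56 n 1
scene screwdriver [605.6 310.6] -82.8 cost 0.27 p 0.58 n 1
scene tape_measure [597.2 -12.5] -11.0 cost 0.40 p 0.69 n 2
1.1
```

```bash
cat > t.py <<'E'
from rig import manip
from fit import *
import json
res=json.load(open('res.json'))
for cam in ('top','top','scene'):
    pic=manip.read_camera(cam)
    for n in ('dowel','cam_lock','hex_key'):
        L=manip.cut_out(pic,n)
        for l in L:
            if l['pixels'].sum()<15: continue
            v,f=fit(n,pic,l['pixels'],[*guess(pic,l['pixels']),A0.get(n,0)]); print(cam,n,(v*1000).round(1),np.degrees(v[2]).round(1),round(f,2),round(l['p'],2))
E
python3 t.py
```

```text
top dowel [  497.2  -335.3 -1313.7] -75.3 0.18 0.44
top cam_lock [ 383.3 -313.5  183.9] 10.5 0.11 0.6
top hex_key [  492.4   330.4 -1767.1] -101.2 0.23 0.71
top dowel [  496.3  -334.3 -1298.1] -74.4 0.25 0.68
top cam_lock [ 381.8 -315.1  221.9] 12.7 0.12 0.55
top hex_key [  795.2   -62.3 -1568.2] -89.9 0.85 0.64
top hex_key [  492.5   330.  -1762.3] -101.0 0.33 0.6
scene dowel [  499.   -335.7 -1270.9] -72.8 0.21 0.49
scene cam_lock [ 385.9 -315.3  200.8] 11.5 0.16 0.48
```

View pics/ov_top.png

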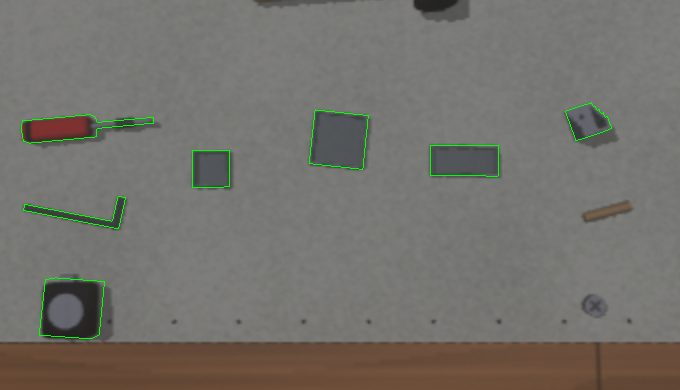

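```bash
cat > act.py <<'E'
from rig import manip
import numpy as np
def ori(phi):
    c,s=np.cos(phi),np.sin(phi); return np.array([[-s,c,0],[c,s,0],[0,0,-1.]])
def go(x,y,z,phi,half=None):
    q0=np.array(manip.observe()['qpos']); best=None
    for k in ((0,1) if half is None else (half,)):
        q=manip.ik([x,y,z],ori(phi+k*np.pi))
        if q is not None:
            d=np.abs(np.array(q)-q0).max()
            if best is None or d<best[0]: best=(d,k)
    manip.move_ptp([x,y,z],ori(phi+best[1]*np.pi)); return best[1]
def st(tag):
    s=manip.observe(); print(tag,'t %.2f'%s['t'],np.round(s['ee_pos'],4),'gap %.4f grip %.1f F'%(s['finger_gap'],s['grip_force']),np.round(s['force'],1))
def pick(x,y,z,phi,f,hover=.1,half=None):
    k=go(x,y,hover,phi,half); manip.movel([x,y,z],.12); st('down'); manip.clamp(f); st('grip'); manip.movel([x,y,hover],.15); st('lift'); return k
def place(x,y,z,phi,k=None,hover=.1):
    go(x,y,hover,phi,k); manip.movel([x,y,z+.012],.15); manip.movel([x,y,z],.04); st('placed'); manip.let_go(); st('open'); manip.movel([x,y,hover],.2)
E
python3 - <<'E'
from act import *
k=pick(.498,-.3355,.0225,np.radians(-74.5),8)
print(k)
E
```

```text
down t 5.92 [ 0.4983 -0.3357  0.023 ] gap 0.0948 grip 0.0 F [-0.3 -0.4  0.6]
grip t 6.58 [ 0.4981 -0.3355  0.0226] gap 0.0597 grip 8.0 F [-0.3 -0.6  0.5]
lift t 7.25 [ 0.4977 -0.3353  0.0994] gap 0.0601 grip 8.0 F [-0.4  0.  -0.9]
0
```

```bash
python3 - <<'E'
from act import *
from fit import *
place(.5615,-.161,.0285,np.radians(-90.3))
go(.6105-.0076,-.3145,.12,np.radians(108)) if 0 else None
# hover toward the bracket, then look
b=np.radians(18); gx,gy=.6105-.008*np.cos(b),-.312-.008*np.sin(b)
print(go(gx,gy,.12,b+np.pi/2))
p=manip.read_camera('top'); r=locate(manip,p,'dowel',z=.019); print(r)
cv2.imwrite('pics/d1.png',cv2.resize(p['image'][160:240,270:420,::-1],None,fx=5,fy=5))
st('')
E
```

```text
placed t 9.02 [ 0.5615 -0.1609  0.0285] gap 0.0597 grip 8.0 F [ 0.1  0.9 -1. ]
open t 9.81 [ 0.5615 -0.161   0.0285] gap 0.0950 grip 0.0 F [ 0.2 -0.2 -0.3]
1
(array([ 0.56006004, -0.15775205, -1.57596642]), np.float64(0.25518207282913163), 0.62, 1)
 t 11.10 [ 0.6025 -0.3129  0.119 ] gap 0.0953 grip 0.0 F [-0.1 -0.4  0.1]
```

View pics/d1.png

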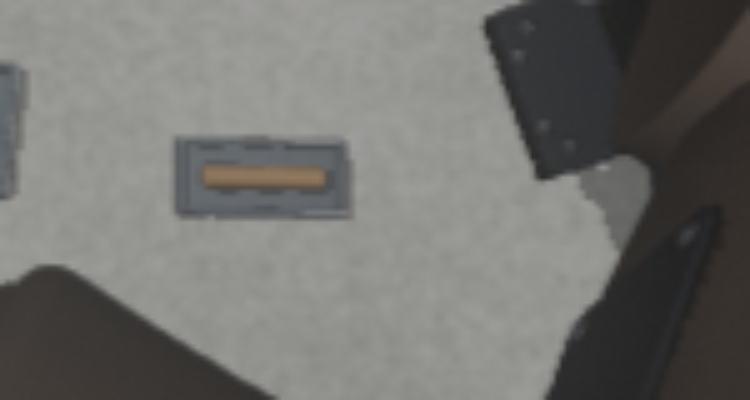

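```bash
python3 - <<'E'
from act import *
b=np.radians(18); gx,gy=.6105-.008*np.cos(b),-.312-.008*np.sin(b)
k=pick(gx,gy,.029,b+np.pi/2,30,half=1,hover=.12)
t=np.radians(-6.3)
place(.588-.008*np.cos(t),-.0045-.008*np.sin(t),.0328,t+np.pi/2,1,hover=.12)
pick(.3835,-.315,.0245,np.radians(-45),15)
place(.5525,.156,.0282,np.radians(90.4))
E
```

```text
down t 12.26 [ 0.6032 -0.3147  0.0297] gap 0.0953 grip 0.0 F [ 0.3 -0.5  0.5]
grip t 13.24 [ 0.6029 -0.3145  0.029 ] gap 0.0339 grip 29.9 F [ 0.  -0.3  0.3]
lift t 14.00 [ 0.6025 -0.3142  0.1192] gap 0.0336 grip 29.9 F [ 0.4  0.4 -1.2]
placed t 16.29 [ 0.58   -0.0036  0.0327] gap 0.0339 grip 29.9 F [-0.2 -0.8 -0.4]
open t 17.41 [ 0.5801 -0.0036  0.0328] gap 0.0949 grip 0.0 F [-0.3 -0.   0.3]
down t 20.19 [ 0.3838 -0.315   0.0249] gap 0.0950 grip 0.0 F [-0.4  0.5 -0.9]
grip t 21.31 [ 0.3835 -0.315   0.0245] gap 0.0243 grip 15.0 F [ 0.6  0.1 -0.1]
lift t 21.96 [ 0.3833 -0.3148  0.0996] gap 0.0240 grip 15.0 F [ 0.6 -0.1 -1. ]
placed t 24.77 [0.5525 0.156  0.0282] gap 0.0240 grip 15.0 F [-0.1 -0.2 -0.4]
open t 26.01 [0.5525 0.156  0.0282] gap 0.0949 grip 0.0 F [-0.4  0.3 -0.4]
```

```bash
python3 - <<'E'
from act import *
from fit import *
def w(o,a,p): c,s=np.cos(a),np.sin(a); return o[0]+c*p[0]-s*p[1],o[1]+s*p[0]+c*p[1]
a=np.radians(-101.1); G=(.056,.021)
gx,gy=w((.4926,.330),a,G)
k=go(gx,gy,.1,a); 
p=manip.read_camera('top'); cv2.imwrite('pics/d2.png',cv2.resize(p['image'][140:260,160:360,::-1],None,fx=4,fy=4))
for n in('bracket','cam_lock'): print(n,locate(manip,p,n,z=.019))
pick(gx,gy,.0178,a,40,half=k)
t=np.radians(-6.3); o=w((.588,-.0045),t,(.068,0)); a2=t-np.pi/2
x,y=w(o,a2,G); go(x,y,.1,a2,k); st('hover')
p=manip.read_camera('scene'); cv2.imwrite('pics/d3.png',cv2.resize(p['image'][120:300,180:420,::-1],None,fx=3,fy=3))
print(k)
E
```

```text
bracket (array([ 0.58844668, -0.00403908, -0.10146543]), np.float64(0.0775709439894101), 0.58, 1)
cam_lock (array([0.54946474, 0.15489549, 0.16539758]), np.float64(0.2316411496105291), 0.45, 1)
down t 28.32 [0.5026 0.271  0.0178] gap 0.0947 grip 0.0 F [-0.5  0.3  0.5]
grip t 29.64 [0.5024 0.271  0.0178] gap 0.0076 grip 40.0 F [ 0.5  0.9 -0.2]
lift t 30.34 [0.5021 0.2709 0.0995] gap 0.0076 grip 40.0 F [ 0.1  0.2 -0.9]
hover t 31.76 [ 0.6701 -0.0687  0.0998] gap 0.0073 grip 40.0 F [-0.   0.5 -1.4]
1
```

View pics/d2.png

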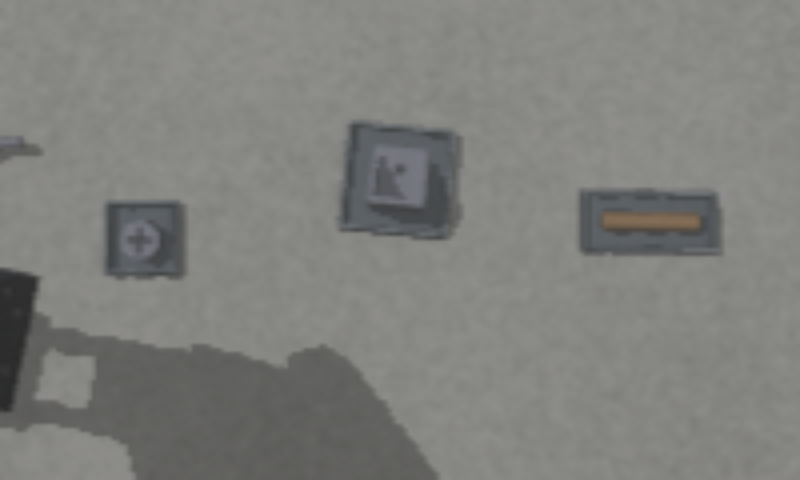

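View pics/d3.png

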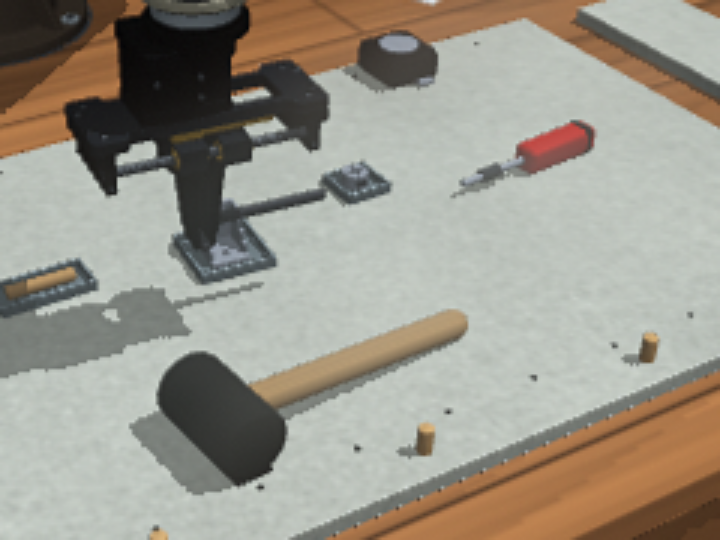

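```bash
python3 - <<'E'
from act import *
from fit import *
def w(o,a,p): c,s=np.cos(a),np.sin(a); return o[0]+c*p[0]-s*p[1],o[1]+s*p[0]+c*p[1]
t=np.radians(-6.3); o=w((.588,-.0045),t,(.068,0)); a2=t-np.pi/2
x,y=w(o,a2,(.056,.021)); place(x,y,.0182,a2,1)
a=np.radians(-84); G=(-.043,0); x,y=w((.6053,.3095),a,G)
k=pick(x,y,.023,a+np.pi/2,30)
t=np.radians(.4); o=w((.5525,.156),t,(-.066,0)); a2=t-np.pi/2
x,y=w(o,a2,G); place(x,y,.0235,a2+np.pi/2,k)
manip.set_joints([65.684,28.126,89.318,0,62.55,-6.05]); st('')
for cam in('top','scene'):
    p=manip.read_camera(cam); im=p['image'][:,:,::-1]
    cv2.imwrite(f'pics/f_{cam}.png',cv2.resize(im[130:290,90:370] if cam=='top' else im[100:300,100:400],None,fx=2.6,fy=2.6))
    for n,z in(('tray_square',P),('tray_small',P),('tray_long',P),('hex_key',P),('screwdriver',P),('bracket',.019),('cam_lock',.019),('dowel',.019)):
        r=locate(manip,p,n,z)
        if r: print(cam,n,(r[0][:2]*1e3).round(1),np.degrees(r[0][2]).round(1),round(r[1],2),r[2])
E
```

```text
placed t 33.12 [ 0.6703 -0.0699  0.0182] gap 0.0075 grip 40.0 F [ 0.1  0.1 -1.2]
open t 34.57 [ 0.6703 -0.0699  0.0182] gap 0.0953 grip 0.0 F [1.  0.7 0.4]
down t 37.65 [0.6012 0.3524 0.0236] gap 0.0953 grip 0.0 F [-0.  -0.1  0.2]
grip t 38.74 [0.6008 0.3523 0.023 ] gap 0.0254 grip 30.0 F [ 0.9  1.3 -0. ]
lift t 39.41 [0.6004 0.352  0.0993] gap 0.0256 grip 30.0 F [ 0.4 -0.7 -0.9]
placed t 41.23 [0.4862 0.1985 0.0235] gap 0.0261 grip 30.0 F [ 0.2  0.4 -0.7]
open t 42.45 [0.4862 0.1985 0.0235] gap 0.0953 grip 0.0 F [0.2 0.1 0.2]
 t 44.81 [0.1968 0.593  0.2143] gap 0.0951 grip 0.0 F [ 0.1 -0.9  0.4]
top tray_square [586.9  -3. ] -7.0 0.44 0.59
top tray_small [551.5 157. ] -0.3 0.28 0.65
top tray_long [ 560.7 -159.8] -0.9 0.36 0.69
top hex_key [651.2 -43. ] -95.6 0.54 0.65
top screwdriver [485.  156.3] -89.1 0.15 0.58
top bracket [588.   -4.4] -5.6 0.08 0.69
top cam_lock [549.5 155.3] 7.6 0.08 0.65
top dowel [ 559.8 -161.8] -90.4 0.21 0.53
scene tray_square [590.2  -5.3] -6.9 1.26 0.77
scene tray_small [381.8 322.9] 4.4 0.61 0.7
scene tray_long [ 563.2 -163. ] -1.5 0.48 0.52
scene hex_key [655.7 -13.9] -96.5 0.29 0.56
scene screwdriver [485.8 155.3] -88.1 0.17 0.79
scene bracket [589.5  -6.2] 0.9 0.09 0.54
scene cam_lock [551.6 155.1] 3.2 0.19 0.45
```

View pics/f_top.png

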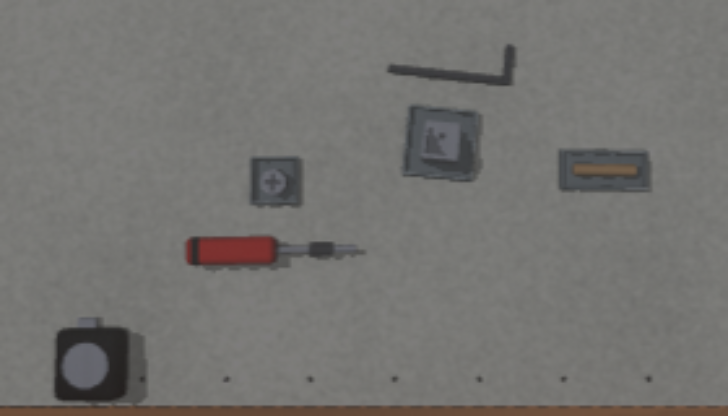

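View pics/f_scene.png

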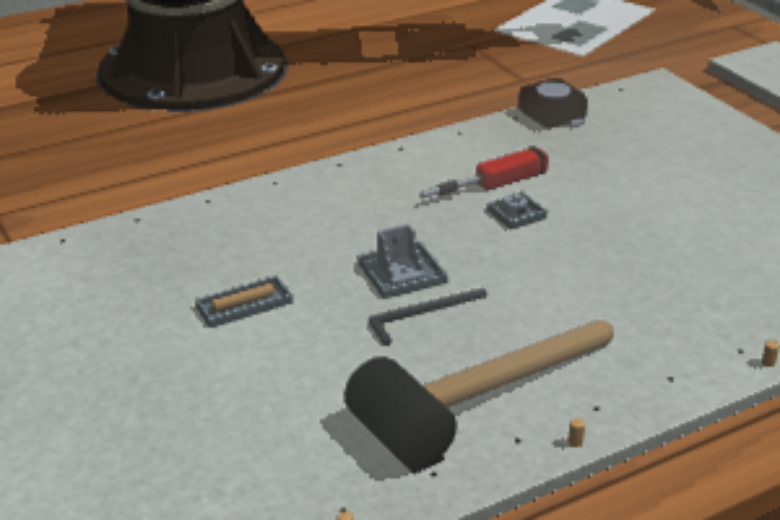

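```bash
python3 - <<'E'
from rig import manip
from fit import *
t=np.radians(-6.3)
for cam in('top','scene'):
    p=manip.read_camera(cam); e=[.6556,-.012,t-np.pi/2]
    g=cv2.cvtColor(p['image'],cv2.COLOR_RGB2GRAY)
    near=cv2.dilate((cv2.resize(render(M['hex_key'],e,p,P),(512,384),interpolation=cv2.INTER_AREA)>0).astype(np.uint8),np.ones((7,7)))>0
    bg=np.median(g[near]); lo=np.percentile(g[near],3)
    bgv=np.percentile(g[near],75); m=near&(g<(bgv+lo)/2)
    v,f=fit('hex_key',p,m,e); print(cam,(v[:2]*1e3).round(1),np.degrees(v[2]).round(1),round(f,2),m.sum())
E
```

```text
top [653.5 -12.8] -96.3 0.15 228
scene [656.9 -13.8] -96.5 0.22 220
```

```bash
python3 -c "
from rig import manip
print(manip.close_job())"
```

```text
the job is handed in; nothing more can be done
None
```

All five pieces are placed in the order asked and the job is handed in at about 46 s. In the last camera check the dowel, bracket and cam lock sat near the middle of their trays, the hex key and screwdriver lay parallel with gaps within about 2 mm of 30 mm, and I did not touch the tape measure or the mallet.

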